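Seat the plug-in module and hold the bath's spring-return key switch on

TASK

On the white evaporator control unit, first press the grey plug-in module fully home into its recess, so that it is flush with the panel, and then take the black-headed key from its wooden stand, work it fully home into the lock past the sticky pins, and turn it a quarter turn clockwise (seen from above). The switch springs back, so finish while still gripping the key and holding it turned; leave the bottle, the jar and the glass stopper standing where they are.

Things in the scene. Friction and masses are not known exactly. Their poses are not given: they have to be found in the camera images.
- unit: White control unit, a fixed box 150 (x) by 250 (y) by 55 mm high; origin at the centre of its underside on the bench, z up. Its flat top carries the recess, centred 60 mm towards its +y, and the key lock, centred 60 mm towards its -y. Its yaw varies.
- recess_mouth (a point): Centre of the recess's mouth, level with the unit's top; axes as the unit's. Recess 47 (x) by 33 mm (y), 1.5 mm loose round the module. Its floor, a black contact bed, starts 16 to 20 mm below the mouth; it carries the module's weight but slides down stiffly under a push of about 6 N to a stop 26 mm down, and stays there: the module is then flush.
- module_center (a point): Centre of the loose grey module, a block 44 (x) by 30 (y) by 26 mm high with rounded edges, 42 to 84 g, upright on the bench (z up). Its long side goes along the recess's x, either way round. Gripped across the 30 mm near its top it can be lowered some 12 mm into the recess; then let go and press it down with closed fingertips.
- stand: Fixed wooden key stand, a block 70 (x) by 60 (y) by 34 mm high; origin at the centre of its underside, z up. The key stands upright in the slot in the middle of its top, blade 24 mm deep, with 2 mm of play all round. Stand and module may be swapped left for right.
- key_grip (a point): Grip point in the black head of the loose key, on its axis 54 mm above the blade's tip. z up along the key, x across the flat of head and blade. Head 24 (x) by 10 mm (y), from 28 to 74 mm above the tip; grip it across the 10 mm (along y). In the stand it is 64 mm above the bench; lift 30 mm or more to clear the slot.
- key: The key (50 g); origin at the tip of its blade, axes as key_grip's. From the tip up: steel blade 14 (x) by 4 mm (y), 24 mm long, rounded at the tip; round collar 22 mm across from 24 to 28 mm; then the head. It fits the lock either way round.
- lock_mouth (a point): Centre of the lock's slot at the unit's top, on the turning axis; z up, x along the slot, turning with the plug (as the unit's at rest). Slot 16 (x) by 5.6 mm (y), mouth rounded. Two pairs of sticky pins bulge 2 mm in from its ends, 9 and 17 mm down: a straight push of 10 to 20 N passes them, less with 1 mm or 2 degrees of wiggling. Home: collar on the plug, tip 24 mm down.
- lock (a joint): Turn of the lock plug in its flat steel ring (50 mm across, 2.5 mm proud): 0 at rest, growing clockwise seen from above, stop at 1.6 rad. A spring turns it back (0.016 N m at rest, 0.08 N m at a quarter turn). The blade has up to 0.12 rad of play, so the plug lags the key; the key may be turned to about 1.7 rad.
- reagent: Bystander: amber glass bottle, 64 mm across, 150 mm high; origin at the centre of its underside.
- jar: Bystander: white jar, 68 mm across, 90 mm high; origin at the centre of its underside.
- stopper: Bystander: glass stopper standing on its head, 34 mm across, 45 mm high; origin at the centre of its underside.

How it is judged:
By the outcome, as a careful person would: the job done as asked, in the order asked, and still so for the second after the job is handed in, while the arm keeps its last pose, push and grip.
It also fails if it takes over 72 s, if anything falls off the work surface, if the arm or the gripper's body presses on something with over 40 N, if the wrist force passes 120 N, or if a joint passes its speed limit or range.

ROBOT

A 6-joint arm with a two-finger parallel gripper is mounted at the origin on the work surface. World frame = base frame: x ahead of the robot, y to its left, z up, the work surface at z = 0. Lengths are in m, angles in rad, forces in N, time in s.
With the tool pointing down it reaches from about 0.375 to 0.9 m from the base axis. Payload 3.1 kg.
Tool frame: the origin (TCP) lies at the very end of the fingers, on their centre line; the grasp point (between the pads) lies 19 mm behind it; z points along the fingers, y is the direction in which the jaws open and shut (so a half turn about z gives the same grasp; the last joint's range is limited). The gripper opens to 85 mm and grips with 20 to 120 N. Pads are 22 mm wide; open, the fingers measure 114 mm over their backs; the gripper's body (76 mm by 85 mm) begins 54 mm behind the grasp point. The pads swing forward as they close: fully open they stand 13 mm farther back than shut.
Start: joints at [-1.401, 0.527, 1.433, -0, 1.181, -0.178], TCP at [0.214, -0.587, 0.231] pointing down, gripper open.
Joint ranges: [-3.08, 3.08], [-0.75, 2.2], [0.22, 2.44], [-1.43, 4.57], [0, 2.65], [-2.85, 2.85]. Speed limits (rad/s): [2.79, 2.79, 3.14, 3.14, 3.14, 3.14].

INTERFACE

Orientations are given as a unit quaternion [x, y, z, w].
In Python, from station import manip gives the robot as it stands. The module is installed in compiled form; this text tells all that it offers.
- The arm moves only by the tool send_rows, never from a script. Its argument "commands" is a list of rows, each an object with "delta_pos": the shift along the world's x, y, z in cm, a list of three; "yaw": the turn about the world's z in rad. A call has 1 to 10 rows; each row shifts and turns the pose as measured when the row begins; what a row does not reach is not made up. A row lasts 1/8 s, in which the tool goes at most 62.5 mm and 10.7 degrees, less where a joint would pass 70% of its speed; a pose out of reach is approached as far as the arm can. A call is refused whole if a number of a shift passes 6.25 or a number of a turn 0.188, either way. A call with a gripper value outside its range is refused whole. "grip" is the closure, from -1 (fully open) to 1 (shut), set as the call begins (left out, the last holds). The fingers move at their own pace and stop on an object; "force" is the grip in N (left out, the last holds). Time passes only in rows, so rows that do not move let the fingers close. It gives the time, the measured TCP pose, the force and the opening at its end, in the units of the state.
- manip.sense(): the state, without advancing time (a new reading comes with each control period).
- manip.snapshot(name): name is "scene" or "top"; returns the picture (480x640x3 uint8, blue, green, red); there is no depth.
- manip.get_calibration(name): a dict with "fx", "fy", "cx", "cy" (pixels), "world_to_cam" (4x4, takes a point from world to camera coordinates). Camera axes: x right, y down, z forward; pixel columns grow to the right and rows downward; lengths in m; the calibration is good to about 2 mm. A picture is of the moment at which its call begins. get_calibration takes no time and is no camera call.
- manip.sign_off(): hands the job in, once; it reports no verdict.
The state is a dict: "t": time; "q": joint angles; "qd": joint speeds; "tau": joint torques, N m; "tcp_pos": TCP position; "tool_rot": TCP orientation; "force": force on the tool from outside, world axes, zero at the start; "ft_torque": the same for the moment, N m; "finger_gap": opening from 0.0 (shut) to 1.0 (fully open).
Only numpy, scipy, OpenCV 4.12 (cv2) and the standard library are available. Lean on these libraries where they do the work, as an engineer would, in place of code of your own. Each camera call takes 0.05 s, during which the arm holds its last target. There are 200 camera calls.

## Working session

There is one attempt and no reset: what is moved stays moved. The work goes in short steps, Python scripts to look and compute and a tool call to move; the robot and the scene stay as the last step left them, time stands still between calls to the robot, and variables do not carry over. Pictures are saved under pics/ and viewed, about 8 in all and at most 12, crops included, and the job is handed in when it is done.

Besides the shell and the picture viewer there is one more tool, called after ">>>" by a JSON object that holds its "method" and its "body". send_rows: Moves the arm, as the interface text tells. Its arguments: {"type":"object","properties":{"commands":{"type":"array","items":{"type":"object","properties":{"delta_pos":{"type":"array","items":{"type":"number"}},"yaw":{"type":"number"}}}},"grip":{"type":"number"},"force":{"type":"number"}},"required":["commands"]}

```bash
mkdir -p pics
cat > h.py <<'E'
import numpy as np, cv2
from station import manip
def cal(n):
    c=manip.get_calibration(n); K=np.array([[c['fx'],0,c['cx']],[0,c['fy'],c['cy']],[0,0,1]]); return K,np.array(c['world_to_cam'])
def ray(n,uv,z):
    K,T=cal(n); R,t=T[:3,:3],T[:3,3]; o=-R.T@t
    uv=np.atleast_2d(uv).astype(float); d=(R.T@np.linalg.inv(K)@np.c_[uv,np.ones(len(uv))].T).T
    return o+d*((z-o[2])/d[:,2])[:,None]
def proj(n,P):
    K,T=cal(n); P=np.atleast_2d(P); c=(T[:3,:3]@P.T).T+T[:3,3]; p=(K@c.T).T; return p[:,:2]/p[:,2:]
E
python3 - <<'E'
from h import *
for n in("scene","top"):
    cv2.imwrite(f"pics/{n}0.png",manip.snapshot(n)); K,T=cal(n); print(n,K[0,0],K[0,2],K[1,2]," pos",-T[:3,:3].T@T[:3,3],T[2,:3])
print(manip.sense())
E
```

```text
scene 447.7509878379866 316.5705944043427 237.0862335441403  pos [0.79397842 0.46396521 0.67883686] [-0.29757313 -0.56318975 -0.7708875 ]
top 500.9024200347773 310.7274060441336 251.15092794654555  pos [ 0.39842712 -0.00173775  1.08689762] [ 0.17047496  0.01701558 -0.98521508]
{'t': 0.1, 'q': array([-1.40051916e+00,  5.28370234e-01,  1.43378956e+00, -4.41489134e-06,
        1.18140288e+00, -1.78527513e-01]), 'qd': array([ 0.00121588,  0.00148574, -0.00296528,  0.00053151,  0.00031873,
        0.00072745]), 'tau': array([-5.73342040e-04, -4.43305564e+01, -1.78586769e+01, -1.99815636e-04,
        3.88830595e-03, -4.19840291e-06]), 'tcp_pos': array([ 0.21350732, -0.58670708,  0.2304284 ]), 'tool_rot': array([ 9.84829797e-01,  1.73520319e-01,  2.02197099e-06, -9.85009613e-04]), 'force': array([-0.3118366 , -0.11040904, -0.36407976]), 'ft_torque': array([-0.02642383, -0.03502073, -0.04060957]), 'finger_gap': 1.0004810764672782}
```

View pics/scene0.png

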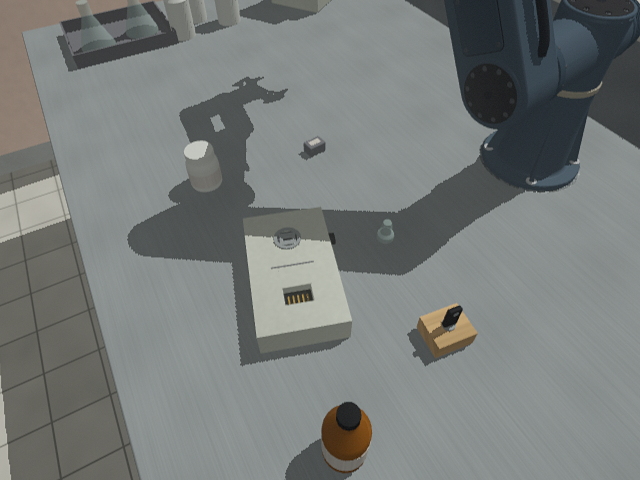

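View pics/top0.png

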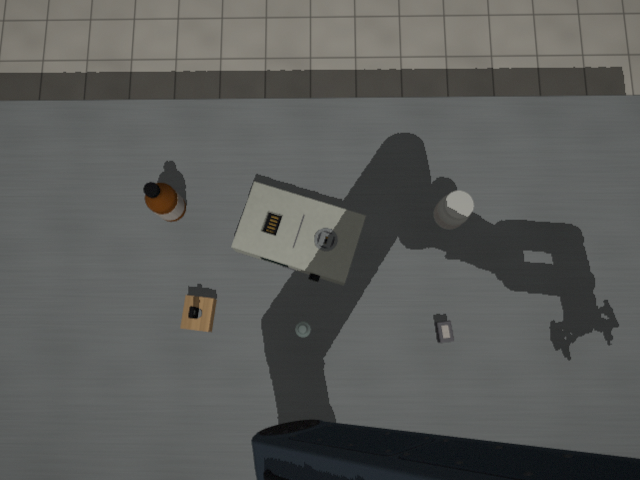

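Scene picture: lock ring ~(288,238), recess (298,296), module (314,147), key/stand (450,322). Top picture: recess (272,224), lock (325,239), module (444,331), stand (198,314), stopper (303,330). I'll view enlarged crops.

Run:
```python
from h import *
t=cv2.imread("pics/top0.png"); s=cv2.imread("pics/scene0.png")
def c(im,x,y,w,h,k): return cv2.resize(im[y:y+h,x:x+w],None,fx=k,fy=k,interpolation=cv2.INTER_CUBIC)
A=c(t,225,170,150,125,3.2) # 480x400
B=c(t,424,311,40,40,8)[:300,:320]; C=c(s,294,127,40,40,8)[:300]
D=c(t,175,285,50,50,6)[:300]; E=c(s,405,290,80,80,3.75)
out=np.zeros((600,800,3),np.uint8)
out[:400,:480]=A; out[:300,480:800]=B; out[300:600,480:800]=C
cv2.imwrite("pics/c1.png",out)
F=np.zeros((600,800,3),np.uint8); F[:300,:300]=D; F[:300,300:600]=E; F[300:,:]=c(s,235,200,200,75,4)
F[300:,:400]=c(s,235,200,100,75,4);F[300:,400:]=c(s,255,275,100,75,4); cv2.imwrite("pics/c2.png",F)
```

```text
(no output)
```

View pics/c1.png

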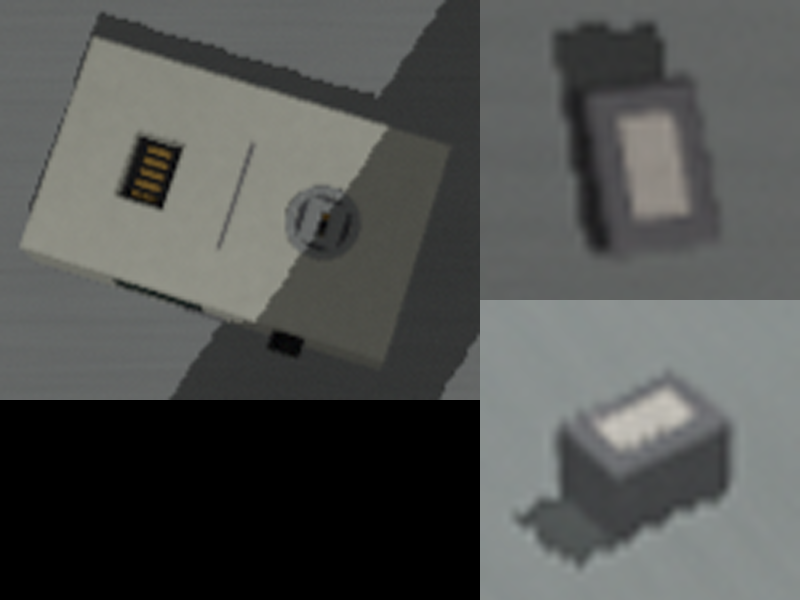

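View pics/c2.png

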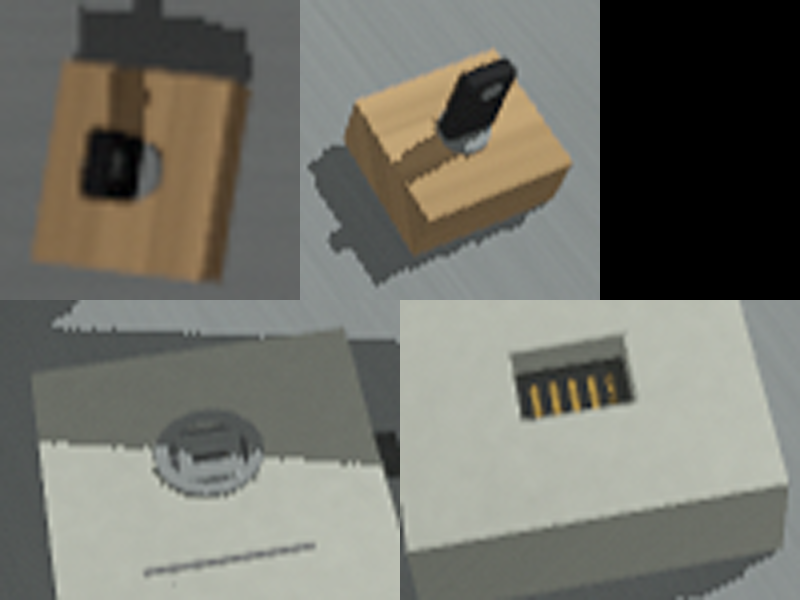

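Crops: the unit's recess mouth corners, lock ring, module label, stand top and key head are all clear. The key's flat runs roughly along the stand's x. Next I turn these pixels into points, using both views.

```bash
cat >> h.py <<'E'
def ang(v): return np.degrees(np.arctan2(v[1],v[0]))
E
python3 - <<'E'
from h import *
def px(p,crop,k,off): return (np.array(p,float)-crop)/k+off-0.5+0.5/k*0
T1=lambda p:px(p,[0,0],3.2,[225,170]); S2a=lambda p:px(p,[0,300],4,[235,200]); S2b=lambda p:px(p,[400,300],4,[255,275])
def quad(n,uv,z,name):
    P=ray(n,uv,z)[:,:2]; c=P.mean(0); s=[np.linalg.norm(P[(i+1)%4]-P[i])*1e3 for i in range(4)]
    print(name,n,"c",c.round(4),"sides",np.round(s,1),"ang",[round(ang(P[(i+1)%4]-P[i]),1) for i in range(4)])
quad("top",T1([(95,38),(450,147),(382,362),(22,248)]),.055,"unit")
quad("scene",np.array([(245,219),(322,208),(351,322),(257,338)]),.055,"unit")
quad("top",T1([(139,132),(186,146),(163,210),(116,195)]),.055,"recess")
quad("scene",S2b([(512,354),(626,335),(635,402),(522,420)]),.055,"recess")
print("ring",ray("top",T1([(322.5,221.5)]),.0575),ray("scene",S2a([(207.5,452)]),.0565))
M=lambda p:px(p,[480,0],8,[424,311]); N=lambda p:px(p,[480,300],8,[294,127])
quad("top",M([(617,115),(677,107),(690,213),(630,220)]),.026,"label")
quad("scene",N([(593,430),(672,384),(697,408),(615,453)]),.026,"label")
quad("scene",N([(562,428),(672,372),(732,422),(617,478)]),.026,"module")
D=lambda p:px(p,[0,0],6,[175,285]); E=lambda p:px(p,[300,0],3.75,[405,290])
quad("top",D([(63,58),(236,78),(203,280),(33,262)]),.034,"stand")
quad("scene",E([(355,107),(495,50),(572,163),(430,222)]),.034,"stand")
# black head masks: extents
for n,(x,y,w,h) in (("top",(180,295,35,35)),("scene",(430,298,45,40))):
    im=cv2.imread(f"pics/{n}0.png")[y:y+h,x:x+w]; m=(im.max(2)<45).astype(np.uint8)
    k,l,st,ce=cv2.connectedComponentsWithStats(m); i=1+st[1:,4].argmax(); pts=np.argwhere(l==i)[:,::-1]+[x,y]
    print(n,"head",st[i]+[x,y,0,0,0],"hull\n",cv2.approxPolyDP(cv2.convexHull(pts.astype(np.int32)),1,True)[:,0].tolist())
E
```

```text
unit top c [0.62   0.0422] sides [248.3 149.8 247.  150. ] ang [np.float64(-107.9), np.float64(161.9), np.float64(72.1), np.float64(-17.6)]
unit scene c [0.619  0.0446] sides [147.  248.2 147.1 248. ] ang [np.float64(161.7), np.float64(71.4), np.float64(-18.4), np.float64(-108.7)]
recess top c [0.6381 0.0986] sides [32.8 45.6 32.8 45.1] ang [np.float64(-107.3), np.float64(161.1), np.float64(71.8), np.float64(-18.9)]
recess scene c [0.6376 0.099 ] sides [47.9 32.7 46.1 32. ] ang [np.float64(162.1), np.float64(68.2), np.float64(-18.6), np.float64(-108.7)]
ring [[ 0.60283215 -0.01447185  0.0575    ]] [[ 0.60171999 -0.0164882   0.0565    ]]
label top c [ 0.4121 -0.2632] sides [15.8 27.3 15.7 27.1] ang [np.float64(-82.6), np.float64(-175.7), np.float64(96.5), np.float64(4.5)]
label scene c [ 0.41   -0.2661] sides [30.6 13.2 30.7 12.2] ang [np.float64(-166.4), np.float64(94.2), np.float64(11.6), np.float64(-87.1)]
module scene c [ 0.4109 -0.2635] sides [40.3 28.8 40.9 27.5] ang [np.float64(-170.2), np.float64(97.9), np.float64(8.0), np.float64(-83.3)]
stand top c [0.4507 0.2556] sides [61.7 70.7 59.9 71.4] ang [np.float64(-96.7), np.float64(172.5), np.float64(84.0), np.float64(-6.1)]
stand scene c [0.4495 0.2561] sides [71.6 59.2 69.4 58.3] ang [np.float64(174.3), np.float64(82.5), np.float64(-6.4), np.float64(-95.5)]
top head [189 307  10  11  92] hull
 [[198, 308], [197, 317], [190, 317], [190, 307]]
scene head [442 306  20  21 211] hull
 [[461, 308], [461, 311], [454, 323], [447, 326], [444, 326], [442, 324], [448, 310], [458, 306]]
```

>>> {"method": "send_rows", "body": {"commands": [{"delta_pos": [2.4, 3.9, -1.2], "yaw": -0.03}, {"delta_pos": [2.4, 3.9, -1.2], "yaw": -0.03}, {"delta_pos": [2.4, 3.9, -1.2], "yaw": -0.03}, {"delta_pos": [2.4, 3.9, -1.2], "yaw": -0.03}, {"delta_pos": [2.4, 3.9, -1.2], "yaw": -0.03}, {"delta_pos": [2.4, 3.9, -1.2], "yaw": -0.03}, {"delta_pos": [2.4, 3.9, -1.2], "yaw": -0.03}, {"delta_pos": [2.4, 3.9, -1.2], "yaw": -0.03}], "grip": -1, "force": 30}}

```text
t: 1.1
tcp_pos: [0.4077, -0.2684, 0.1303]
tool_rot: [0.999, 0.046, -0.0, -0.0]
force: [0.5, 0.7, 0.4]
finger_gap: 1.004
```

>>> {"method": "send_rows", "body": {"commands": [{"delta_pos": [0.3, 0.5, -3.0], "yaw": 0.02}, {"delta_pos": [0, 0, -3.0], "yaw": 0}, {"delta_pos": [0, 0, -2.5], "yaw": 0}, {"delta_pos": [0, 0, -2.0], "yaw": 0}, {"delta_pos": [0, 0, -0.8], "yaw": 0}, {"delta_pos": [0, 0, -0.3], "yaw": 0}]}}

```text
t: 1.85
tcp_pos: [0.4123, -0.2586, 0.0098]
tool_rot: [0.998, 0.06, -0.001, -0.001]
force: [-0.6, -0.1, 0.5]
finger_gap: 1.001
```

>>> {"method": "send_rows", "body": {"commands": [{"delta_pos": [-0.1, -0.5, 0.1], "yaw": 0}, {"delta_pos": [0, 0, 0], "yaw": 0}]}}

```text
t: 2.1
tcp_pos: [0.4118, -0.2647, 0.0118]
tool_rot: [0.998, 0.06, -0.0, -0.0]
force: [0.1, 0.0, -0.3]
finger_gap: 0.998
```

Run:
```python
from h import *
for n in("scene","top"): cv2.imwrite(f"pics/{n}1.png",manip.snapshot(n))
s=manip.sense(); print(s['tcp_pos'],s['tool_rot'])
a=cv2.imread("pics/scene1.png")[107:207,264:364]; cv2.imwrite("pics/c3.png",cv2.resize(a,(500,500),interpolation=2))
```

```text
[ 0.41152734 -0.26412922  0.01166293] [ 9.98169625e-01  6.04731324e-02 -3.12039882e-04 -5.50525097e-04]
```

View pics/c3.png

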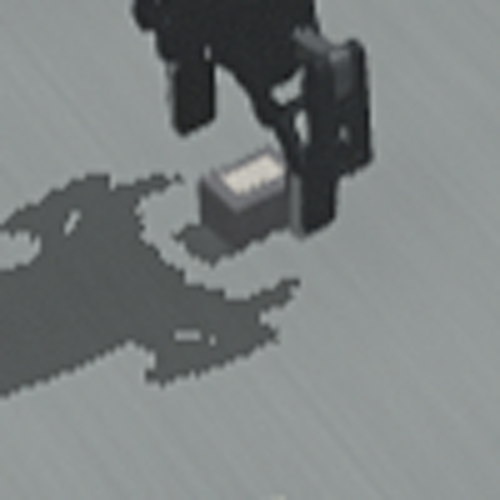

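The module sits squarely between the fingers at crop (245,195), so I close and lift.

>>> {"method": "send_rows", "body": {"commands": [{"delta_pos": [0, 0, 0], "yaw": 0}, {"delta_pos": [0, 0, 0], "yaw": 0}, {"delta_pos": [0, 0, 0], "yaw": 0}, {"delta_pos": [0, 0, 0], "yaw": 0}, {"delta_pos": [0, 0, 0], "yaw": 0}, {"delta_pos": [0, 0, 0], "yaw": 0}], "grip": 1, "force": 40}}

```text
t: 2.95
tcp_pos: [0.4118, -0.2643, 0.0126]
tool_rot: [0.998, 0.061, 0.0, 0.0]
force: [-0.7, -0.3, 1.8]
finger_gap: 0.332
```

>>> {"method": "send_rows", "body": {"commands": [{"delta_pos": [0, 0, 1.0], "yaw": 0}, {"delta_pos": [0, 0, 3.0], "yaw": 0}, {"delta_pos": [0, 0, 3.0], "yaw": 0}, {"delta_pos": [0, 0, 3.0], "yaw": 0}]}}

```text
t: 3.45
tcp_pos: [0.41, -0.2625, 0.1141]
tool_rot: [0.998, 0.06, -0.002, -0.003]
force: [0.6, -0.7, -1.5]
finger_gap: 0.341
```

>>> {"method": "send_rows", "body": {"commands": [{"delta_pos": [2.8, 4.4, 0], "yaw": -0.054}, {"delta_pos": [2.8, 4.4, 0], "yaw": -0.054}, {"delta_pos": [2.8, 4.4, 0], "yaw": -0.054}, {"delta_pos": [2.8, 4.4, 0], "yaw": -0.054}, {"delta_pos": [2.8, 4.4, 0], "yaw": -0.054}, {"delta_pos": [2.8, 4.4, 0], "yaw": -0.054}, {"delta_pos": [2.8, 4.4, 0], "yaw": -0.054}, {"delta_pos": [2.2, 3.5, 0], "yaw": -0.05}, {"delta_pos": [0, 0, 0], "yaw": 0}]}}

```text
t: 4.58
tcp_pos: [0.6348, 0.09, 0.1219]
tool_rot: [0.987, -0.162, 0.003, 0.001]
force: [-0.4, -0.3, -0.3]
finger_gap: 0.338
```

>>> {"method": "send_rows", "body": {"commands": [{"delta_pos": [0.3, 0.9, -1.5], "yaw": 0.008}, {"delta_pos": [0, 0, -1.5], "yaw": 0}, {"delta_pos": [0, 0, -0.5], "yaw": 0}, {"delta_pos": [0, 0, 0], "yaw": 0}]}}

```text
t: 5.08
tcp_pos: [0.6347, 0.097, 0.0833]
tool_rot: [0.987, -0.159, 0.0, 0.002]
force: [-0.4, 0.9, -0.4]
finger_gap: 0.343
```

Run:
```python
from h import *
for n in("scene","top"): cv2.imwrite(f"pics/{n}2.png",manip.snapshot(n))
s=manip.sense(); print(s['tcp_pos'],s['tool_rot'])
a=cv2.imread("pics/scene2.png")[230:350,225:385]; b=cv2.imread("pics/top2.png")[180:290,210:310]
cv2.imwrite("pics/c4.png",cv2.resize(a,(800,600),interpolation=2))
```

```text
[0.63520314 0.09706799 0.08407887] [ 0.98733769 -0.1586209   0.00101657  0.00163094]
```

View pics/c4.png

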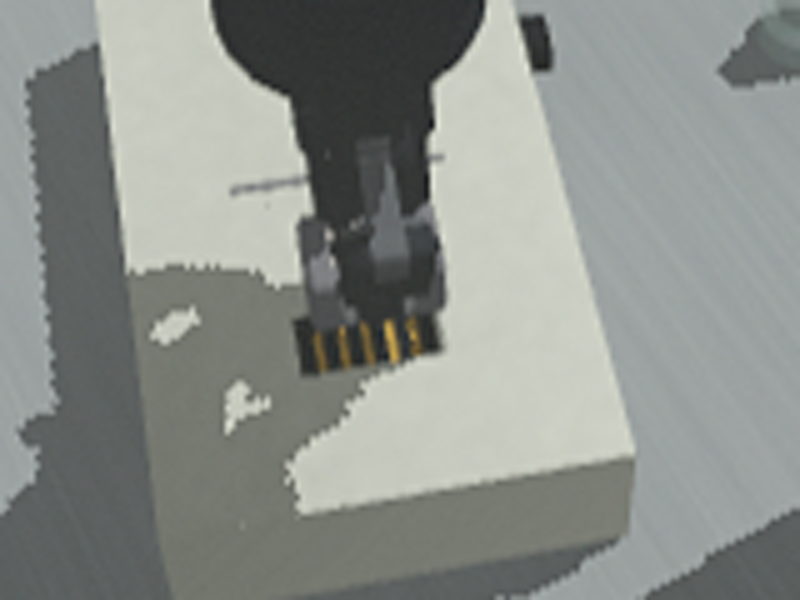

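The crop shows the held module's front (+y) face, with its lower edge from about (317,324) to (443,304), just over the recess. I compute its offset in unit axes.

Run:
```python
from h import *
f=lambda p:np.array(p)/5+[225,230]-.5+.1
s=manip.sense(); t=s['tcp_pos']; th=np.radians(-18.2); ux=np.array([np.cos(th),np.sin(th)]); uy=np.array([-ux[1],ux[0]])
zb=t[2]-.0124
P=ray("scene",f([(317,326),(443,305)]),zb)[:,:2]
R=ray("scene",f([(300,377),(441,352)]),.055)[:,:2] # recess front edge corners
for n,Q in(("mod",P),("rec",R)):
    m=Q.mean(0); print(n,Q.round(4),"len",np.linalg.norm(Q[1]-Q[0]),ang(Q[0]-Q[1]),"rel tcp",(m-t[:2])@ux*1e3,(m-t[:2])@uy*1e3)
Q=ray("scene",f([(300,218),(441,200)]),zb+.026)[:,:2];m=Q.mean(0);print(Q,(m-t[:2])@ux*1e3,(m-t[:2])@uy*1e3)
d=np.array([.6378,.0989])-t[:2];print("recess c rel tcp",d@ux*1e3,d@uy*1e3,'unit axes',ux,uy)
```

```text
mod [[0.6565 0.1026]
 [0.6177 0.1152]] len 0.04077750095046384 -17.9974090197395 rel tcp -1.9241561505265432 11.861595610985056
rec [[0.666  0.1073]
 [0.622  0.1211]] len 0.046182267359566355 -17.46190067792069 rel tcp 2.9951998304833634 19.038785671068187
[[0.6492628  0.07960186]
 [0.60704415 0.09522323]] -3.6812561613044164 -11.374260089596063
recess c rel tcp 1.894739326937811 2.551448221043275 unit axes [ 0.94997205 -0.31233492] [0.31233492 0.94997205]
```

>>> {"method": "send_rows", "body": {"commands": [{"delta_pos": [0.45, 0.12, 0], "yaw": 0}, {"delta_pos": [0, 0, 0], "yaw": 0}]}}

```text
t: 5.42
tcp_pos: [0.6409, 0.0978, 0.085]
tool_rot: [0.987, -0.159, 0.002, 0.001]
force: [0.3, -0.9, 0.8]
finger_gap: 0.338
```

>>> {"method": "send_rows", "body": {"commands": [{"delta_pos": [0, 0, -0.6], "yaw": 0}, {"delta_pos": [0, 0, -0.6], "yaw": 0}, {"delta_pos": [0, 0, 0], "yaw": 0}]}}

```text
t: 5.8
tcp_pos: [0.6409, 0.0979, 0.0725]
tool_rot: [0.987, -0.159, 0.002, 0.001]
force: [-0.4, -0.9, 0.1]
finger_gap: 0.339
```

Run:
```python
from h import *
cv2.imwrite("pics/scene3.png",manip.snapshot("scene"))
s=manip.sense(); print(s['tcp_pos'],s['tool_rot'],s['force'])
a=cv2.imread("pics/scene3.png")[260:320,260:340]
cv2.imwrite("pics/c5.png",cv2.resize(a,(800,600),interpolation=2))
```

```text
[0.64108841 0.09788524 0.07275158] [ 0.98728895 -0.15890991  0.00247062  0.00143615] [ 0.4522139   0.23026965 -0.03350688]
```

View pics/c5.png

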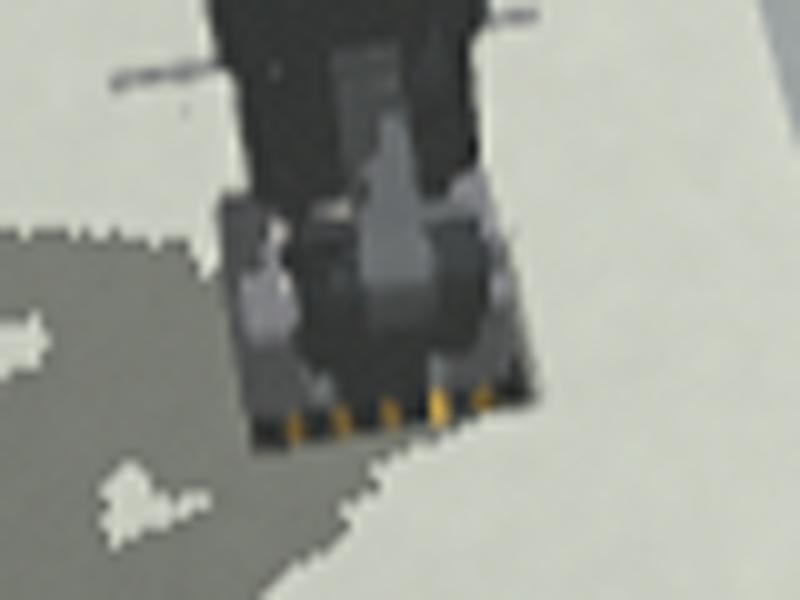

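The module now hangs about 5 mm over the mouth. Recess front corners are at (255,452) and (538,402), and the module's lower edge runs from about (252,418) to (515,378). I compute the remaining offset.

Run:
```python
from h import *
f=lambda p:np.array(p)/10+[260,260]-.45
t=manip.sense()['tcp_pos']; th=np.radians(-18.2); ux=np.array([np.cos(th),np.sin(th)]); uy=np.array([-ux[1],ux[0]])
c=np.array([.6378,.0989])
for n,q,z in(("mod bot",[(252,418),(515,378)],t[2]-.0124),("mod top",[(222,198),(485,170)],t[2]+.0136),("rec",[(255,452),(538,402)],.055)):
    Q=ray("scene",f(q),z)[:,:2]; m=Q.mean(0); print(n,"len",np.linalg.norm(Q[1]-Q[0])*1e3,"rel recess c",(m-c)@ux*1e3,(m-c)@uy*1e3,[ (x-c)@ux*1e3 for x in Q])
print("tcp",(t[:2]-c)@ux*1e3,(t[:2]-c)@uy*1e3)
```

```text
mod bot len 42.729822629539335 rel recess c 1.7497633788588751 13.704102496001125 [np.float64(23.112339936974188), np.float64(-19.612813179256335)]
mod top len 42.179214805857455 rel recess c 1.6353893176597316 -10.454540060597374 [np.float64(22.682603715384424), np.float64(-19.411825080065064)]
rec len 46.36516146659063 rel recess c 0.23363400456570044 16.178974121665913 [np.float64(23.41448247354396), np.float64(-22.94721446441266)]
tcp 3.440843957406262 0.06309040864948373
```

>>> {"method": "send_rows", "body": {"commands": [{"delta_pos": [-0.12, 0.07, 0], "yaw": 0}, {"delta_pos": [0, 0, 0], "yaw": 0}, {"delta_pos": [0, 0, -0.4], "yaw": 0}, {"delta_pos": [0, 0, -0.4], "yaw": 0}, {"delta_pos": [0, 0, 0], "yaw": 0}]}}

```text
t: 6.48
tcp_pos: [0.6399, 0.0987, 0.0644]
tool_rot: [0.987, -0.159, 0.003, 0.001]
force: [-0.2, 0.3, -0.8]
finger_gap: 0.34
```

>>> {"method": "send_rows", "body": {"commands": [{"delta_pos": [0, 0, -0.35], "yaw": 0}, {"delta_pos": [0, 0, -0.3], "yaw": 0}, {"delta_pos": [0, 0, 0], "yaw": 0}]}}

```text
t: 6.85
tcp_pos: [0.6398, 0.0987, 0.0573]
tool_rot: [0.987, -0.159, 0.003, 0.001]
force: [-0.2, -0.6, -0.6]
finger_gap: 0.334
```

>>> {"method": "send_rows", "body": {"commands": [{"delta_pos": [0, 0, -0.15], "yaw": 0}, {"delta_pos": [0, 0, 0], "yaw": 0}]}}

```text
t: 7.1
tcp_pos: [0.6399, 0.0987, 0.0557]
tool_rot: [0.987, -0.159, 0.003, 0.001]
force: [-0.0, 0.6, -0.6]
finger_gap: 0.337
```

>>> {"method": "send_rows", "body": {"commands": [{"delta_pos": [0, 0, 0], "yaw": 0}, {"delta_pos": [0, 0, 0], "yaw": 0}, {"delta_pos": [0, 0, 0], "yaw": 0}], "grip": -0.15}}

```text
t: 7.48
tcp_pos: [0.6403, 0.0987, 0.0562]
tool_rot: [0.987, -0.159, 0.003, 0.001]
force: [-0.1, 0.9, 0.1]
finger_gap: 0.576
```

>>> {"method": "send_rows", "body": {"commands": [{"delta_pos": [0, 0, 1.5], "yaw": 0}, {"delta_pos": [0, 0, 2], "yaw": 0}, {"delta_pos": [-0.2, 0, 1], "yaw": 0}, {"delta_pos": [0, 0, 0], "yaw": 0}, {"delta_pos": [0, 0, 0], "yaw": 0}, {"delta_pos": [0, 0, 0], "yaw": 0}, {"delta_pos": [0, 0, 0], "yaw": 0}], "grip": 1}}

```text
t: 8.35
tcp_pos: [0.6378, 0.0987, 0.1038]
tool_rot: [0.987, -0.159, 0.003, 0.001]
force: [-1.1, -0.7, -0.2]
finger_gap: 0.0
```

Run:
```python
from h import *
cv2.imwrite("pics/scene4.png",manip.snapshot("scene"))
s=manip.sense(); print(s['t'],s['tcp_pos'],s['tool_rot'],s['force'],s['finger_gap'])
a=cv2.imread("pics/scene4.png")[245:335,240:360]
cv2.imwrite("pics/c6.png",cv2.resize(a,(800,600),interpolation=2))
```

```text
8.4 [0.63778309 0.09870879 0.1037951 ] [ 0.98729697 -0.15885267  0.00294106  0.00136663] [ 0.07693014 -0.25604551 -0.50576617] -0.000550118050048686
```

View pics/c6.png

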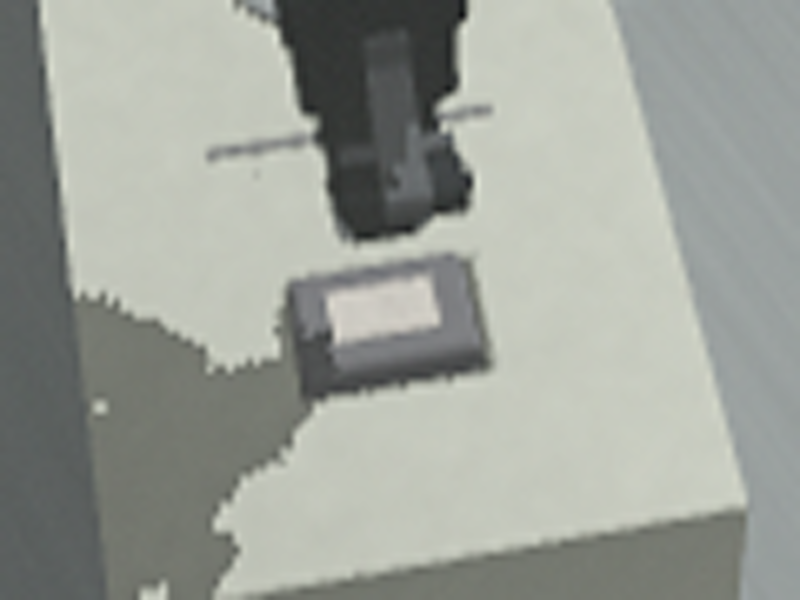

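The module sits upright and square in the recess, still proud at crop (390,320). I press it down with the closed fingertips.

>>> {"method": "send_rows", "body": {"commands": [{"delta_pos": [0, 0.02, -2.0], "yaw": 0}, {"delta_pos": [0, 0, -1.0], "yaw": 0}, {"delta_pos": [0, 0, -0.4], "yaw": 0}, {"delta_pos": [0, 0, -0.4], "yaw": 0}, {"delta_pos": [0, 0, -0.4], "yaw": 0}]}}

```text
t: 9.02
tcp_pos: [0.6384, 0.0989, 0.0614]
tool_rot: [0.987, -0.159, 0.003, 0.001]
force: [-1.8, 0.2, 6.5]
finger_gap: -0.001
```

>>> {"method": "send_rows", "body": {"commands": [{"delta_pos": [0, 0, -0.4], "yaw": 0}, {"delta_pos": [0, 0, -0.3], "yaw": 0}, {"delta_pos": [0, 0, -0.3], "yaw": 0}]}}

```text
t: 9.4
tcp_pos: [0.6384, 0.0989, 0.055]
tool_rot: [0.987, -0.159, 0.004, 0.001]
force: [-5.0, 0.3, 15.4]
finger_gap: -0.002
```

>>> {"method": "send_rows", "body": {"commands": [{"delta_pos": [0, 0, -0.3], "yaw": 0}, {"delta_pos": [0, 0, -0.3], "yaw": 0}]}}

```text
t: 9.65
tcp_pos: [0.6385, 0.099, 0.055]
tool_rot: [0.987, -0.158, 0.004, 0.002]
force: [-5.3, 0.1, 15.0]
finger_gap: 0.0
```

The bed is at its stop: TCP at 55.0 mm with a steady 15 N. I retreat and head for the key, turning the wrist round so the later clockwise turn stays in range.

>>> {"method": "send_rows", "body": {"commands": [{"delta_pos": [0, 0, 3], "yaw": 0}, {"delta_pos": [0, 0, 5], "yaw": 0.1}, {"delta_pos": [-1.4, 1.2, 0], "yaw": 0.186}, {"delta_pos": [-2.2, 1.8, 0], "yaw": 0.186}, {"delta_pos": [-2.2, 1.8, 0], "yaw": 0.186}, {"delta_pos": [-2.2, 1.8, 0], "yaw": 0.186}, {"delta_pos": [-2.2, 1.8, 0], "yaw": 0.186}, {"delta_pos": [-2.2, 1.8, 0], "yaw": 0.186}, {"delta_pos": [-2.2, 1.8, 0], "yaw": 0.186}, {"delta_pos": [-2.2, 1.8, 0], "yaw": 0.186}], "grip": -1}}

```text
t: 10.9
tcp_pos: [0.4711, 0.2394, 0.1428]
tool_rot: [0.8, 0.6, 0.012, -0.003]
force: [0.8, 0.2, 0.6]
finger_gap: 0.999
```

Run:
```python
from h import *
for q,z in(([(192.2,312)],.084),):
    print("top head-top c",ray("top",q,z))
a,b=ray("top",[(189.7,306.8),(189.7,317.6)],.084); print(ang((a-b)),np.linalg.norm(a-b))
print("scene head top",ray("scene",[(448,309.5),(457,305.5),(461.3,308.5),(454.7,308.5)],.084))
print(proj("top",[.450,.256,.084]),proj("scene",[.450,.256,.084]))
for n in("scene","top"): cv2.imwrite(f"pics/{n}5.png",manip.snapshot(n))
s=manip.sense(); print(s['t'],s['q'],s['tcp_pos'],s['tool_rot'])
```

```text
top head-top c [[0.44957095 0.25267346 0.084     ]]
2.2929369487029247 0.021473057734396943
scene head top [[0.45907719 0.25146305 0.084     ]
 [0.44266356 0.25262289 0.084     ]
 [0.44041926 0.25986826 0.084     ]
 [0.44912267 0.25502101 0.084     ]]
[[190.55113742 311.78774258]] [[454.66781776 309.23878875]]
11.0 [0.25178343 0.51970943 1.77740182 0.02124246 0.82874624 0.52294255] [0.46877708 0.23999966 0.14249651] [ 0.80042942  0.59932351  0.01030827 -0.00421909]
```

>>> {"method": "send_rows", "body": {"commands": [{"delta_pos": [-0.4, 0.3, 0], "yaw": 0.186}, {"delta_pos": [-0.4, 0.3, 0], "yaw": 0.186}, {"delta_pos": [-0.4, 0.3, 0], "yaw": 0.186}, {"delta_pos": [-0.4, 0.3, 0], "yaw": 0.186}, {"delta_pos": [-0.3, 0.2, 0], "yaw": 0.186}, {"delta_pos": [0, 0, 0], "yaw": 0.186}, {"delta_pos": [0, 0, 0], "yaw": 0.186}, {"delta_pos": [0, 0, 0], "yaw": 0.186}, {"delta_pos": [0, 0, 0], "yaw": 0.186}, {"delta_pos": [0, 0, 0], "yaw": 0}]}}

```text
t: 12.25
tcp_pos: [0.4615, 0.2517, 0.1457]
tool_rot: [0.086, 0.996, 0.01, -0.005]
force: [-0.3, -0.1, -0.3]
finger_gap: 0.999
```

>>> {"method": "send_rows", "body": {"commands": [{"delta_pos": [-1.2, 0.3, -1.0], "yaw": 0.06}, {"delta_pos": [0, 0, -1.5], "yaw": 0}, {"delta_pos": [0, 0, 0], "yaw": 0}]}}

```text
t: 12.62
tcp_pos: [0.4519, 0.2542, 0.121]
tool_rot: [0.063, 0.998, 0.01, -0.004]
force: [0.3, 0.6, -0.1]
finger_gap: 0.998
```

Run:
```python
from h import *
cv2.imwrite("pics/scene6.png",manip.snapshot("scene"))
s=manip.sense(); print(s['t'],s['q'],s['tcp_pos'],s['tool_rot'])
a=cv2.imread("pics/scene6.png")[220:370,370:530]
b=cv2.imread("pics/scene5.png")[265:325,250:350]
o=np.zeros((600,800,3),np.uint8); o[:,:480]=cv2.resize(a,(640,600),interpolation=2)[:,80:560]; o[:192,480:]=cv2.resize(b,(320,192),interpolation=2); cv2.imwrite("pics/c7.png",o)
```

```text
12.675 [ 0.2841186   0.55086156  1.80245367  0.03059369  0.78749832 -1.18353501] [0.45221523 0.25439086 0.12150135] [ 0.06231724  0.99799741  0.01036607 -0.00320414]
```

View pics/c7.png

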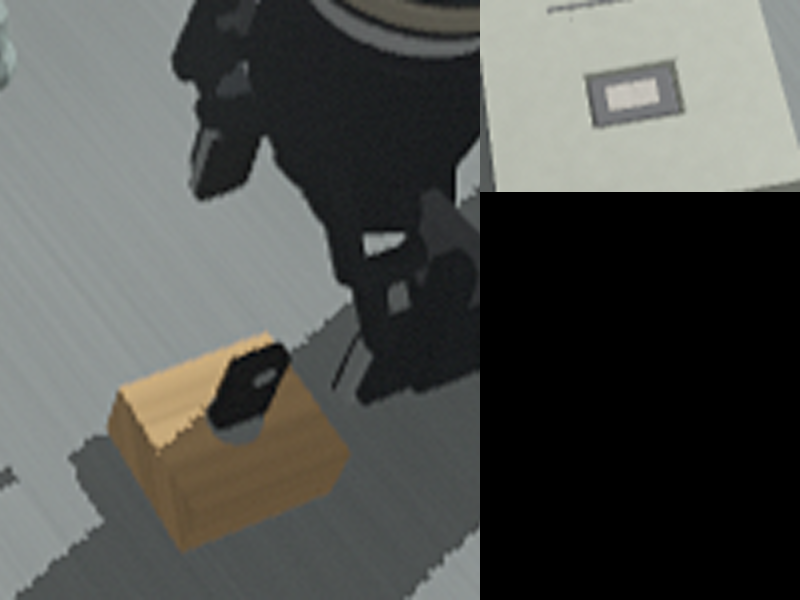

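The module is flush (right inset), and the open fingers straddle the key. Going down.

>>> {"method": "send_rows", "body": {"commands": [{"delta_pos": [-0.25, 0, -2.5], "yaw": 0.01}, {"delta_pos": [0, 0, -2.5], "yaw": 0}, {"delta_pos": [0, 0, -1.7], "yaw": 0}, {"delta_pos": [0, 0, -0.8], "yaw": 0}, {"delta_pos": [0, 0, 0], "yaw": 0}]}}

```text
t: 13.3
tcp_pos: [0.4549, 0.2551, 0.0482]
tool_rot: [0.062, 0.998, 0.012, 0.002]
force: [0.2, 0.3, 0.4]
finger_gap: 0.999
```

>>> {"method": "send_rows", "body": {"commands": [{"delta_pos": [-0.54, -0.05, -0.3], "yaw": 0}, {"delta_pos": [0, 0, 0], "yaw": 0}]}}

```text
t: 13.55
tcp_pos: [0.4499, 0.2548, 0.0463]
tool_rot: [0.062, 0.998, 0.012, 0.003]
force: [-0.5, 0.3, 0.5]
finger_gap: 0.998
```

>>> {"method": "send_rows", "body": {"commands": [{"delta_pos": [0, 0, -0.05], "yaw": 0}, {"delta_pos": [0, 0, 0], "yaw": 0}, {"delta_pos": [0, 0, 0], "yaw": 0}, {"delta_pos": [0, 0, 0], "yaw": 0}, {"delta_pos": [0, 0, 0], "yaw": 0}, {"delta_pos": [0, 0, 0], "yaw": 0}, {"delta_pos": [0, 0, 0], "yaw": 0}], "grip": 1, "force": 80}}

```text
t: 14.42
tcp_pos: [0.4508, 0.2552, 0.0469]
tool_rot: [0.062, 0.998, 0.013, 0.004]
force: [1.1, -0.6, 1.1]
finger_gap: 0.102
```

>>> {"method": "send_rows", "body": {"commands": [{"delta_pos": [0, 0, 0.8], "yaw": 0}, {"delta_pos": [0, 0, 1.5], "yaw": 0}, {"delta_pos": [0, 0, 2.5], "yaw": 0}, {"delta_pos": [0, 0, 2.5], "yaw": 0}, {"delta_pos": [0, 0, 0], "yaw": 0}]}}

```text
t: 15.05
tcp_pos: [0.4506, 0.255, 0.1245]
tool_rot: [0.062, 0.998, 0.013, 0.004]
force: [-0.2, 1.0, -0.6]
finger_gap: 0.104
```

>>> {"method": "send_rows", "body": {"commands": [{"delta_pos": [1.5, -2.7, 0], "yaw": -0.019}, {"delta_pos": [1.5, -2.7, 0], "yaw": -0.019}, {"delta_pos": [1.5, -2.7, 0], "yaw": -0.019}, {"delta_pos": [1.5, -2.7, 0], "yaw": -0.019}, {"delta_pos": [1.5, -2.7, 0], "yaw": -0.019}, {"delta_pos": [1.5, -2.7, 0], "yaw": -0.019}, {"delta_pos": [1.5, -2.7, 0], "yaw": -0.019}, {"delta_pos": [1.5, -2.7, 0], "yaw": -0.019}, {"delta_pos": [1.5, -2.7, 0], "yaw": -0.019}, {"delta_pos": [0, 0, 0], "yaw": 0}]}}

```text
t: 16.3
tcp_pos: [0.5841, 0.0041, 0.1202]
tool_rot: [0.149, 0.989, 0.012, 0.001]
force: [0.2, -0.1, 0.1]
finger_gap: 0.104
```

>>> {"method": "send_rows", "body": {"commands": [{"delta_pos": [0, 0, 0], "yaw": 0}, {"delta_pos": [0, 0, 0], "yaw": 0}]}}

```text
t: 16.55
tcp_pos: [0.5819, 0.0055, 0.1192]
tool_rot: [0.149, 0.989, 0.013, -0.001]
force: [-0.2, -0.0, -0.0]
finger_gap: 0.105
```

>>> {"method": "send_rows", "body": {"commands": [{"delta_pos": [1.0, -1.1, -0.5], "yaw": -0.019}, {"delta_pos": [1.0, -1.0, -0.6], "yaw": 0}, {"delta_pos": [0, 0, 0], "yaw": 0}, {"delta_pos": [0, 0, 0], "yaw": 0}]}}

```text
t: 17.05
tcp_pos: [0.6029, -0.0156, 0.107]
tool_rot: [0.158, 0.987, 0.013, -0.001]
force: [-0.6, -0.4, -0.1]
finger_gap: 0.109
```

Run:
```python
from h import *
for n in("scene","top"): cv2.imwrite(f"pics/{n}7.png",manip.snapshot(n))
s=manip.sense(); print(s['t'],s['tcp_pos'],s['tool_rot'])
a=cv2.imread("pics/scene7.png")[200:260,248:328]
cv2.imwrite("pics/c8.png",cv2.resize(a,(800,600),interpolation=2))
```

```text
17.15 [ 0.60280481 -0.01546631  0.10721978] [ 0.15783766  0.98738235  0.01273375 -0.00110449]
```

View pics/c8.png

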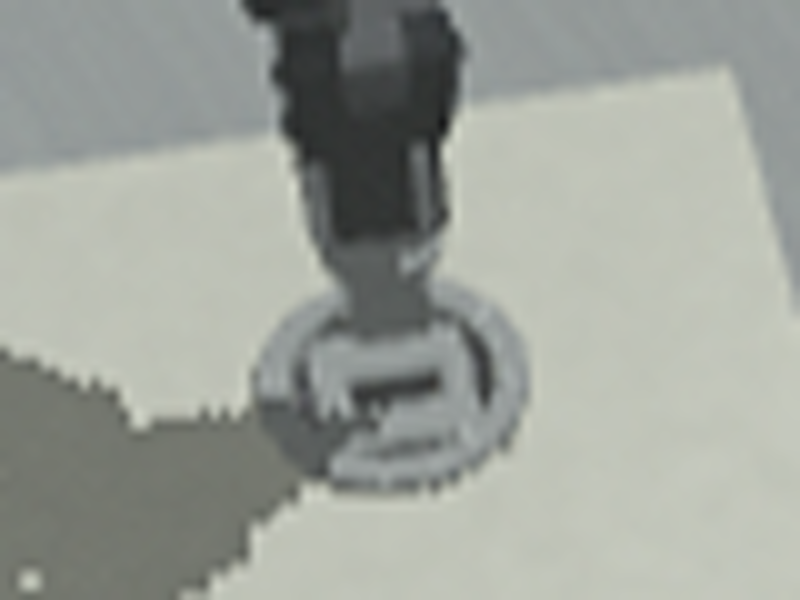

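Slot centre is about (395,386) in the crop, the ring's centre about (391,380), and the blade's tip spans (346–433, 337). I compute the offset.

Run:
```python
from h import *
f=lambda p:np.array(p,float)/10+[248,200]-.45
t=manip.sense()['tcp_pos']; th=np.radians(-18.2); ux=np.array([np.cos(th),np.sin(th)]); uy=np.array([-ux[1],ux[0]])
c=np.array([.6378,.0989])-.12*uy
print("lock from recess",c,"unit c based",np.array([.6195,.0434])-.06*uy)
for n,q,z in(("slot",[(352,391),(440,380)],.055),("ring",[(391,380)],.0565),("tip",[(347,338),(434,333)],t[2]-.037),("tcp",None,0)):
    Q=ray("scene",f(q),z)[:,:2] if q else t[None,:2]
    m=Q.mean(0); print(n,m.round(4),np.linalg.norm(Q[-1]-Q[0])*1e3,ang(Q[0]-Q[-1]),"rel",(m-c)@ux*1e3,(m-c)@uy*1e3)
```

```text
lock from recess [ 0.60031981 -0.01509665] unit c based [ 0.6007599  -0.01359832]
slot [ 0.6006 -0.0157] 15.984766488924281 -20.02073227191124 rel 0.5009774045137751 -0.46746489477127184
ring [ 0.6013 -0.0161] 0.0 0.0 rel 1.2938643138554486 -0.6733088751522924
tip [ 0.6011 -0.0148] 15.471338471262246 -24.985782417154724 rel 0.6671626255403397 0.523369785180109
tcp [ 0.6028 -0.0155] 0.0 0.0 rel 2.4761436638419783 0.42498277363967835
```

>>> {"method": "send_rows", "body": {"commands": [{"delta_pos": [0, 0, -0.5], "yaw": 0}, {"delta_pos": [0, 0, -0.5], "yaw": 0}, {"delta_pos": [0, 0, -0.4], "yaw": 0}, {"delta_pos": [0, 0, -0.2], "yaw": 0}, {"delta_pos": [0, 0, 0], "yaw": 0}]}}

```text
t: 17.77
tcp_pos: [0.6022, -0.015, 0.0902]
tool_rot: [0.157, 0.987, 0.013, -0.001]
force: [0.8, 0.0, 0.5]
finger_gap: 0.104
```

>>> {"method": "send_rows", "body": {"commands": [{"delta_pos": [0.05, -0.05, -0.2], "yaw": 0}, {"delta_pos": [0, 0, -0.2], "yaw": 0}, {"delta_pos": [0, 0, 0], "yaw": 0}]}}

```text
t: 18.15
tcp_pos: [0.6029, -0.0163, 0.0865]
tool_rot: [0.157, 0.987, 0.012, -0.001]
force: [-0.9, -0.5, -0.8]
finger_gap: 0.108
```

>>> {"method": "send_rows", "body": {"commands": [{"delta_pos": [0, 0, -0.2], "yaw": 0}, {"delta_pos": [0, 0, -0.2], "yaw": 0}, {"delta_pos": [0, 0, -0.2], "yaw": 0}]}}

```text
t: 18.52
tcp_pos: [0.6033, -0.0164, 0.0815]
tool_rot: [0.157, 0.987, 0.012, -0.001]
force: [-1.3, -1.7, 8.6]
finger_gap: 0.104
```

The blade entered freely, and the first pins are pushing back with 9 N. I push on with small wiggles.

>>> {"method": "send_rows", "body": {"commands": [{"delta_pos": [0, 0, -0.3], "yaw": 0.03}, {"delta_pos": [0, 0, -0.3], "yaw": -0.06}, {"delta_pos": [0, 0, -0.3], "yaw": 0.06}, {"delta_pos": [0, 0, -0.3], "yaw": -0.03}]}}

```text
t: 19.02
tcp_pos: [0.6035, -0.0164, 0.073]
tool_rot: [0.157, 0.988, 0.012, -0.0]
force: [-3.4, -0.9, 10.4]
finger_gap: 0.101
```

>>> {"method": "send_rows", "body": {"commands": [{"delta_pos": [0, 0, -0.3], "yaw": 0.03}, {"delta_pos": [0, 0, -0.3], "yaw": -0.06}, {"delta_pos": [0, 0, -0.3], "yaw": 0.06}, {"delta_pos": [0, 0, -0.3], "yaw": -0.03}]}}

```text
t: 19.52
tcp_pos: [0.6035, -0.0164, 0.0675]
tool_rot: [0.156, 0.988, 0.012, 0.0]
force: [-6.7, -0.6, 24.8]
finger_gap: 0.106
```

>>> {"method": "send_rows", "body": {"commands": [{"delta_pos": [0, 0, -0.4], "yaw": 0.03}, {"delta_pos": [0, 0, -0.4], "yaw": -0.03}, {"delta_pos": [0, 0, -0.2], "yaw": 0}]}}

```text
t: 19.9
tcp_pos: [0.6034, -0.0164, 0.0678]
tool_rot: [0.155, 0.988, 0.011, 0.002]
force: [-2.2, -1.2, 5.1]
finger_gap: 0.107
```

Run:
```python
from h import *
for n in("scene",): cv2.imwrite(f"pics/{n}8.png",manip.snapshot(n))
s=manip.sense(); print(s['t'],s['tcp_pos'],s['tool_rot'],s['force'],s['ft_torque'],s['q'])
a=cv2.imread("pics/scene8.png")[200:260,248:328]
cv2.imwrite("pics/c9.png",cv2.resize(a,(800,600),interpolation=2))
```

```text
19.95 [ 0.60344903 -0.01644595  0.0676982 ] [0.15493743 0.98786264 0.01092919 0.00153293] [-3.81898763e+00 -5.87579289e-03  1.42457180e+01] [-0.21945939  0.75087355  0.04536149] [-0.22319215  0.71779656  1.61414434  0.03044834  0.80830108 -1.50385864]
```

View pics/c9.png

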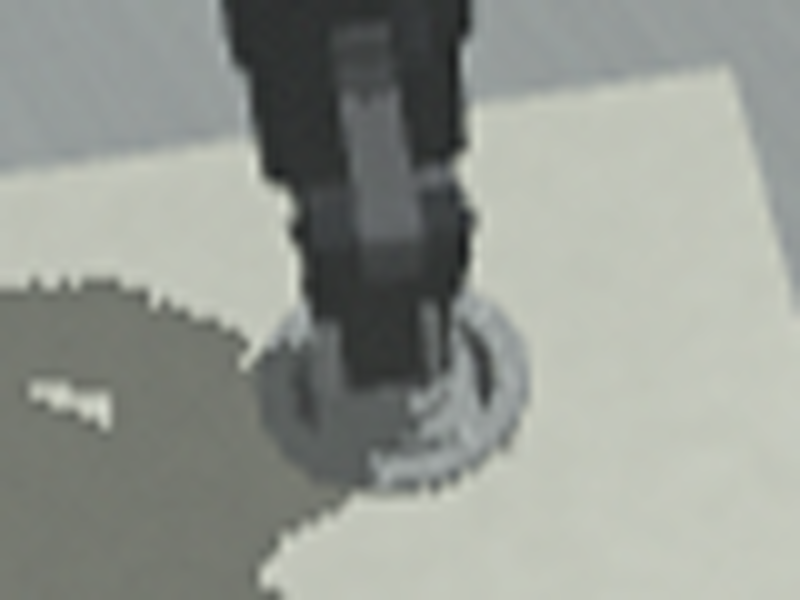

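Key home: the collar sits on the plug and the TCP is at 67.8 mm against 67.9 mm predicted. Now the clockwise turn, with the TCP circling the lock axis (the key sits about 2 mm off the TCP).

>>> {"method": "send_rows", "body": {"commands": [{"delta_pos": [-0.01, -0.025, -0.05], "yaw": -0.12}, {"delta_pos": [-0.01, -0.025, -0.05], "yaw": -0.12}, {"delta_pos": [-0.015, -0.02, -0.05], "yaw": -0.12}, {"delta_pos": [-0.015, -0.02, -0.05], "yaw": -0.12}, {"delta_pos": [-0.02, -0.02, -0.05], "yaw": -0.12}, {"delta_pos": [-0.02, -0.02, -0.05], "yaw": -0.12}]}}

```text
t: 20.7
tcp_pos: [0.6024, -0.0176, 0.0678]
tool_rot: [0.502, 0.865, 0.009, 0.006]
force: [-0.6, -1.8, 3.6]
finger_gap: 0.109
```

```bash
cat > st.py <<'E'
from h import *
s=manip.sense(); q=s['tool_rot']; print(s['t'],s['tcp_pos'].round(4),"key turn",round(-((np.degrees(2*np.arctan2(q[1],q[0]))-180+18.2)),2),"deg; F",s['force'].round(1),"M",s['ft_torque'].round(3),"q",s['q'].round(3),"tilt",q[2:].round(4),s['finger_gap'])
E
python3 st.py
```

```text
20.7 [ 0.6024 -0.0176  0.0678] key turn 42.1 deg; F [-0.6 -1.8  3.6] M [-0.096  0.283  0.121] q [-0.222  0.713  1.627  0.02   0.784 -0.754] tilt [0.0093 0.006 ] 0.10936144851204148
```

>>> {"method": "send_rows", "body": {"commands": [{"delta_pos": [-0.03, -0.015, -0.05], "yaw": -0.12}, {"delta_pos": [-0.03, -0.01, -0.05], "yaw": -0.12}, {"delta_pos": [-0.03, -0.01, -0.05], "yaw": -0.12}, {"delta_pos": [-0.03, 0, -0.05], "yaw": -0.12}, {"delta_pos": [-0.03, 0, -0.05], "yaw": -0.12}, {"delta_pos": [-0.03, 0, -0.05], "yaw": -0.12}, {"delta_pos": [-0.03, 0, -0.05], "yaw": -0.12}]}}

```text
t: 21.58
tcp_pos: [0.6005, -0.0177, 0.0678]
tool_rot: [0.818, 0.574, 0.006, 0.01]
force: [-1.5, 0.0, 4.5]
finger_gap: 0.107
```

```bash
python3 st.py
```

```text
21.575 [ 0.6005 -0.0177  0.0678] key turn 91.67 deg; F [-1.5  0.   4.5] M [-0.107  0.269  0.126] q [-0.213  0.711  1.634 -0.007  0.774  0.139] tilt [0.0059 0.0099] 0.10727827755969487
```

>>> {"method": "send_rows", "body": {"commands": [{"delta_pos": [-0.01, 0, -0.05], "yaw": -0.09}, {"delta_pos": [0, 0, -0.05], "yaw": 0}, {"delta_pos": [0, 0, -0.05], "yaw": 0}]}}

```text
t: 21.95
tcp_pos: [0.6002, -0.0175, 0.0678]
tool_rot: [0.843, 0.537, 0.005, 0.01]
force: [-1.2, -0.9, 5.2]
finger_gap: 0.106
```

```bash
python3 st.py
```

```text
21.95 [ 0.6002 -0.0175  0.0678] key turn 96.79 deg; F [-1.2 -0.9  5.2] M [-0.22   0.389  0.093] q [-0.211  0.711  1.634 -0.01   0.775  0.232] tilt [0.0053 0.0102] 0.10609300332904296
```

>>> {"method": "send_rows", "body": {"commands": [{"delta_pos": [0, 0, -0.05], "yaw": -0.03}, {"delta_pos": [0, 0, -0.05], "yaw": 0}]}}

```text
t: 22.2
tcp_pos: [0.6002, -0.0175, 0.0678]
tool_rot: [0.851, 0.526, 0.005, 0.01]
force: [-1.5, -1.0, 4.5]
finger_gap: 0.108
```

Run:
```python
exec(open('st.py').read())
o=[]
for n,(x,y,w,h) in(("scene",(228,190,130,120)),("top",(230,180,130,120))):
    im=manip.snapshot(n); cv2.imwrite(f"pics/{n}9.png",im); o.append(cv2.resize(im[y:y+h,x:x+w],(400,370),interpolation=2))
full=cv2.resize(cv2.imread("pics/scene9.png"),(306,230)); full2=cv2.resize(cv2.imread("pics/top9.png"),(306,230))
c=np.zeros((600,800,3),np.uint8); c[:370,:400]=o[0]; c[:370,400:]=o[1]; c[370:,:306]=full; c[370:,400:706]=full2
cv2.imwrite("pics/c10.png",c)
exec(open('st.py').read().split('\n',1)[1])
```

```text
22.2 [ 0.6002 -0.0175  0.0678] key turn 98.36 deg; F [-1.5 -1.   4.5] M [-0.108  0.376  0.071] q [-0.211  0.711  1.634 -0.011  0.775  0.261] tilt [0.0051 0.0104] 0.10769489000854436
22.3 [ 0.6001 -0.0175  0.0678] key turn 98.36 deg; F [-2.2 -1.7  5.2] M [-0.086  0.37   0.048] q [-0.211  0.711  1.634 -0.011  0.775  0.261] tilt [0.0051 0.0104] 0.10615770217656373
```

View pics/c10.png

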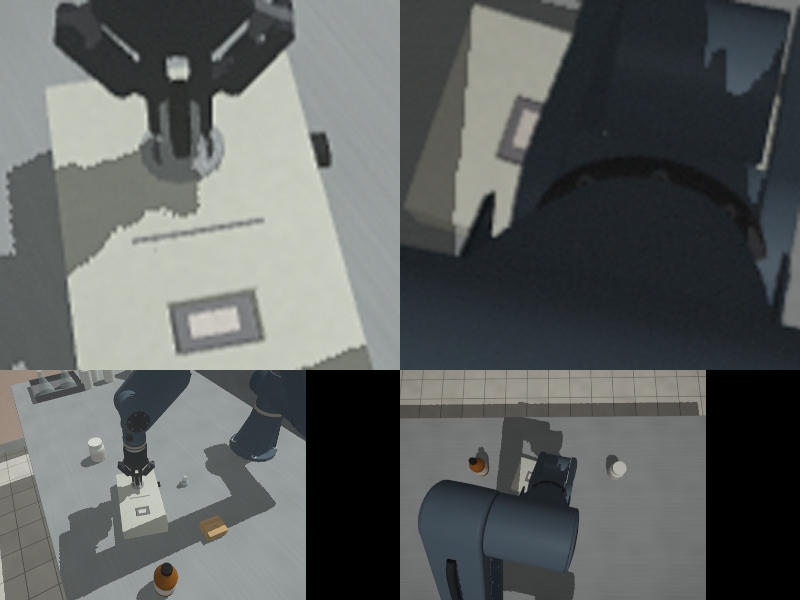

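The picture shows the key turned in the lock, the module flush at (217,322), and bottle, jar and stopper standing. The pose is steady at about 1.72 rad of tool turn, so I hand in.

```bash
python3 -c "
from station import manip
print(manip.sign_off())"
```

```text
the job is handed in; nothing more can be done
None
```

I pressed the grey module home first, then put the key into the lock and turned it a quarter turn clockwise. I handed the job in at about 22 s with the key still gripped and held turned.

- **Module:** it was pressed until the bed stopped. The fingertips were level with the unit's top at 55.0 mm under a steady 15 N, and the pictures show it flush.
- **Key insertion:** I worked the key past both pairs of pins with small wiggles, using up to about 25 N. It stopped at a tool height of 67.8 mm, against 67.9 mm worked out for fully home.
- **Turn:** the gripper held the key at 98.4° (about 1.72 rad). Allowing for up to 0.12 rad of play, that puts the lock plug at about 1.59 rad or more, unless the key slipped in the fingers.
- **Bystanders:** the last picture shows the bottle, jar and stopper upright and apparently where they were; I did not measure their positions again.

**Less certain:** I never saw the plug's own angle, because the gripper hid it. I took it from the tool's yaw. The moment reading was noisy (0.05 to 0.13 N m), roughly in line with the spring's 0.08, and showed no clear rise at the stop. The tool also kept a tilt of about 1.3°, which did not hinder the insertion.

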